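# Gauge the sleeves and hold the cam lift at its top

### The arm

A 6-joint arm with a two-finger parallel gripper is mounted at the origin on the work surface. World frame = base frame: x ahead of the robot, y to its left, z up, the work surface at z = 0. Lengths are in m, angles in rad, forces in N, time in s.
With the tool pointing down it reaches from about 0.4 to 0.825 m from the base axis. Payload 7 kg.
Tool frame: the origin (TCP) lies on the centre line of the jaws, within the pads' length; the fingertips stand 22 mm ahead of it and the grasp point (between the pads) lies 3 mm ahead of it (arm.tcp_to_tips is the distance from the TCP to the fingertips, in m); z points along the fingers, y is the line along which they close (so a half turn about z gives the same grasp; the last joint's range is limited). The gripper opens to 88 mm and grips with 3 to 60 N. Pads are 19 mm wide; open, the fingers measure 130 mm over their backs; the gripper's body (78 mm by 193 mm) begins 47 mm behind the grasp point.
Start: joints at [1.58, 0.359, 0.012, 0, -1.224, -0.288], TCP at [0.186, 0.649, 0.249] pointing down, gripper open.
Joint ranges: [-3.07, 3.07], [-1.43, 2.12], [-1.02, 1.25], [-3.03, 1.67], [-3.05, -0], [-3.03, 3.03]. Speed limits (rad/s): [2.39, 2.39, 3.01, 3.14, 3.14, 3.14].

### API

Orientations are given as [roll, pitch, yaw] about the fixed x, y, z axes, in that order (R = Rz(yaw) Ry(pitch) Rx(roll)).
In Python, from station import arm gives the robot as it stands.
- The arm moves only by the tool jog_arm, never from a script. Its argument "targets" is a list of rows, each an object of numbers: "dx", "dy", "dz": the shift along the tool's x, y, z in mm; "rx", "ry", "rz": the turn, a rotation vector about the tool's x, y, z in rad; "gripper": the closure, from 0 (fully open) to 1 (shut). In form: [{"dx": .., "dy": .., "dz": .., "rx": .., "ry": .., "rz": .., "gripper": ..}, ...]. A call has exactly 8 rows; each row is the pose to reach, as a shift and turn from the pose commanded when the call began, along the tool's axes at that moment; what a row does not reach only later rows make up. A row lasts 1/12 s, in which the tool goes at most 41.7 mm and 7.16 degrees, less where a joint would pass 70% of its speed; a pose out of reach is approached as far as the arm can. A call with a gripper value outside its range is refused whole. The fingers move at their own pace and stop on an object; "force" is the grip in N (left out, the last holds). Time passes only in rows, so rows that repeat a pose let the fingers close, or fill a call up. It gives the time, the measured TCP pose, the force, the opening and the grip force at its end, in the units of the state.
- arm.get_state(): the state, without advancing time (a new reading comes with each control period).
- arm.grab_frame(name): name is "scene" or "top"; returns a dict with "frame" (400x640x3 uint8, red, green, blue), "z_map" (400x640 float32, m along the optical axis (not along the pixel's ray), 0 where there is no reading), "fx", "fy", "cx", "cy" (pixels), "view" (4x4, takes a point from world to camera coordinates). Camera axes: x right, y down, z forward; pixel columns grow to the right and rows downward; lengths in m; the calibration is good to about 2 mm. A picture is of the moment at which its call begins.
- arm.job_done(): hands the job in; it is judged then, once.
The state is a dict: "t": time; "q": joint angles; "qd": joint speeds; "joint_efforts": joint torques, N m; "eef_pos": TCP position; "ee_rot": TCP orientation; "force": force on the tool from outside, world axes, zero at the start; "moment": the same for the moment, N m; "width": finger opening in m; "gripper_force": force on a finger pad.
Only numpy, scipy, OpenCV 4.12 (cv2) and the standard library are available. Lean on these libraries where they do the work, as an engineer would, in place of code of your own. Each camera call takes 0.05 s, during which the arm holds its last target. There are 200 camera calls.

### The job

Two plain aluminium sleeves stand on the inspection bench and only the one with the wider bore fits the gauge pin: with the cam lever still down, slide that sleeve all the way down onto the pin and let go, and set the misfit in the shallow white reject tray without dropping it. Then swing the cam lever by its handle up to the highest lift point of the table, lever straight up, so that the sleeve comes before the inspection camera, and finish while holding it there, because the lever springs back when it is let go. Leave the other things on the bench where they are.

Things in the scene. Friction and masses are not known exactly. Their poses are not given: they have to be found in the camera images.
- stand: the fixed cam lift stand: aluminium base plate 195 x 130 x 12 mm with steel bearing cheeks and, on its +x end, a black inspection camera on a post (138 mm tall, its lens 84 mm from the pin's axis). Origin: underside, directly below the gauge pin. Its x axis runs along the cam shaft and its -x side, the lever's side, faces the robot roughly; z is up. The shaft axis is 45 mm above the bench, over the line y = 0.
- pin_foot (a point): centre of the gauge pin's foot, on the upper face of the lift table (105 x 104 mm aluminium plate on top of the stand). The steel pin stands upright here: 18 mm diameter, 48 mm tall, straight for 38 mm, then tapering to 8 mm at its tip. The point is 75 mm above the bench with the lever level and 87 mm at the highest lift.
- lift (a joint): height of the lift table above its place when the lever is level, in m; it follows the cam as 0.012 x sin(cam angle), so 0.012 is the highest point
- cam (a joint): cam lever angle in rad: 0 = lever level, pointing to the stand's +y; 1.571 = straight up, the highest lift; it runs on to 2.3, where the table has come down again. It starts between 0 and 0.25. It turns about the stand's x axis, from +y towards +z. A spring (0.2 N m per rad, zero at angle 0) and friction (0.15 N m) act on it: about 3 N at the handle to start it, 5 to 6 N at the top. Let go at the top, it falls back.
- lever_grip (a point): middle of the lever's handle, where to pinch it; its x axis is the stand's x, its y axis points along the lever, outward. The handle is a black round bar, 16 mm diameter, 66 mm long, parallel to the shaft; this point is on the bar's axis, 90 mm from the shaft axis and 97 mm from the pin's axis on the stand's -x side. The bar reaches from 62 to 128 mm on that side; the steel lever arm (8 x 14 mm) is at 54 to 62 mm. The bar turns in the fingers as the lever swings.
- sleeve_wide: the sleeve that fits: plain aluminium tube standing upright, 34 mm outside diameter, 36 mm tall, bore 21 mm. Origin: centre of its underside, z along the bore. About 60 g.
- sleeve_wide_mid (a point): middle of that sleeve, on its axis, 18 mm above its underside
- sleeve_narrow: the misfit: same tube, 34 mm outside, 36 mm tall, but bore only 13 mm, so that it does not go over the pin. Origin: centre of its underside.
- sleeve_narrow_mid (a point): middle of the misfit, on its axis, 18 mm above its underside
- tray: the reject tray, fixed: white open tray, 130 (x) x 100 (y) mm outside, 22 mm tall, walls and floor 4 mm. Origin: centre of its underside.
- objective: bystander, loose: bare microscope objective, a steel cylinder 28 mm across and 46 mm tall, standing; origin on its underside. Leave it alone.
- tweezers: bystander, loose: flat steel tweezers, 120 mm long, 5 mm thick, lying along their x; origin on its underside. Leave it alone.
- dish: bystander, loose: shallow glass dish, 68 mm across, 14 mm tall; origin on its underside. Leave it alone.
- wash_bottle: bystander, loose: white plastic bottle, 56 mm across, 130 mm tall; origin on its underside. Leave it alone.
- wafer_box: bystander, loose: flat black and white wafer box, 92 x 92 x 30 mm; origin on its underside. Leave it alone.
- driver: bystander, loose: screwdriver with a black handle, 170 mm long, lying along its x; origin on its underside. Leave it alone.
Not all that is in view belongs to the job. What is shaped like the sleeve_narrow but blue, green or yellow is not meant.

How it is judged:
By the outcome, as a careful person would: the job done as asked, in the order asked, and still so for the second after the job is handed in, while the arm keeps its last pose, push and grip.
It also fails if it takes over 72 s, if anything falls off the work surface, if the arm or the gripper's body presses on something with over 40 N, if the wrist force passes 120 N, or if a joint passes its speed limit or range.

## Working session

There is one attempt and no reset: what is moved stays moved. The work goes in short steps, Python scripts to look and compute and a tool call to move; the robot and the scene stay as the last step left them, time stands still between calls to the robot, and variables do not carry over. Pictures are saved under pics/ and viewed, at most 10 in all, crops included, and the job is handed in when it is done.

Besides the shell and the picture viewer there is one more tool, called as name(argument=value, ...) on one line, values as JSON. jog_arm: Moves the arm, as the interface text tells. Its arguments: {"type":"object","properties":{"targets":{"type":"array","items":{"type":"object","properties":{"dx":{"type":"number"},"dy":{"type":"number"},"dz":{"type":"number"},"rx":{"type":"number"},"ry":{"type":"number"},"rz":{"type":"number"},"gripper":{"type":"number"}}}},"force":{"type":"number"}},"required":["targets"]}

```bash
mkdir -p pics; ls; python3 - <<'E'
from station import arm
import cv2,numpy as np
s=arm.get_state();print(s)
for n in("scene","top"):
    f=arm.grab_frame(n);np.savez(f"pics/{n}0.npz",**f)
    cv2.imwrite(f"pics/{n}0.png",f["frame"][...,::-1]);print(n,f["fx"],f["fy"],f["cx"],f["cy"],np.round(f["view"],4).tolist())
E
```

```text
pics
{'t': 0.0, 'q': array([ 1.58012616e+00,  3.59368064e-01,  1.10711293e-02, -3.37502313e-04,
       -1.22408087e+00, -2.88101066e-01]), 'qd': array([-0.00129073,  0.00027762, -0.00147863, -0.00109225,  0.00036696,
       -0.00025545]), 'joint_efforts': array([-2.31169741e-05, -5.82719135e+01,  2.93046659e+01,  6.99694633e+00,
        6.94145914e-03, -1.62413630e-04]), 'eef_pos': array([0.18564465, 0.6485107 , 0.24764244]), 'ee_rot': array([ 3.13998620e+00, -1.45191771e-04, -2.78886056e-01]), 'force': array([-0.62428626, -0.46184159,  0.35673332]), 'moment': array([-0.01800817,  0.02264179,  0.02148633]), 'gripper_force': 0.0, 'width': 0.08747850237920653}
scene 376.8295284644947 376.8295284644947 314.75136706175147 197.7811818531024 [[0.6321, 0.7748, -0.005, -0.3538], [0.4874, -0.4026, -0.7748, -0.2124], [-0.6024, 0.4873, -0.6322, 1.5397], [0.0, 0.0, 0.0, 1.0]]
top 386.91842812476375 386.91842812476375 315.6246456320778 201.27836049844146 [[-0.1168, -0.9932, -0.0033, 0.0534], [-0.9723, 0.115, -0.2036, 0.5615], [0.2026, -0.0206, -0.979, 0.9447], [0.0, 0.0, 0.0, 1.0]]
```

View pics/scene0.png

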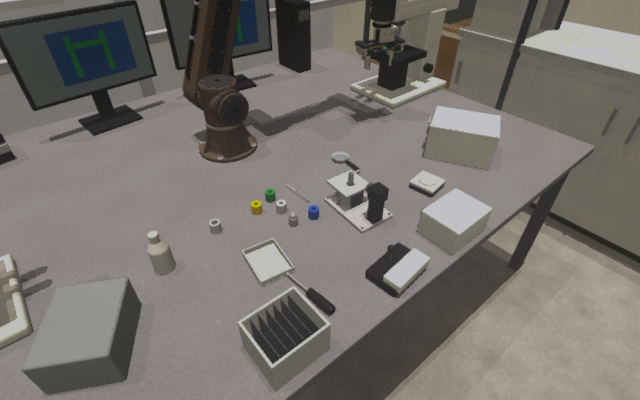

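View pics/top0.png

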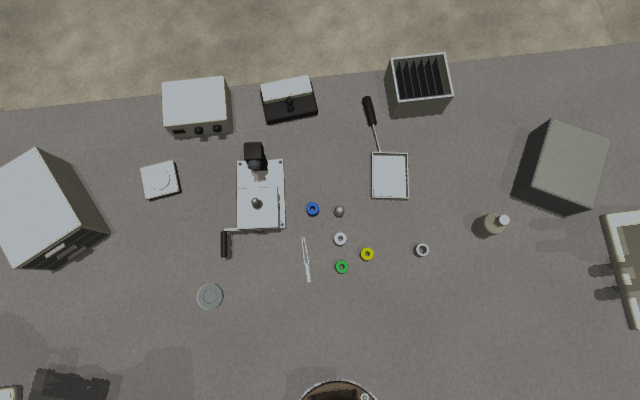

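The scene view shows two plain sleeves at about (281,207) and (215,226), the objective at (293,219), the stand at (357,200), and the tray at (268,261). In the top view the sleeves are at (340,239) and (422,250), the tray at (390,175), the pin at (257,203), and the black handle at (225,244). I'll zoom the top view to compare the bores and measure positions.

```bash
cat > h.py <<'E'
import numpy as np,cv2
def ray(f,u,v):
    V=np.asarray(f["view"]);R=V[:3,:3];t=V[:3,3]
    d=R.T@np.array([(u-f["cx"])/f["fx"],(v-f["cy"])/f["fy"],1.]);return -R.T@t,d
def plane(f,u,v,z):
    c,d=ray(f,u,v);return c+d*(z-c[2])/d[2]
def two(f,a,g,b):
    c1,d1=ray(f,*a);c2,d2=ray(g,*b);s,*_=np.linalg.lstsq(np.c_[d1,-d2],c2-c1,rcond=None)
    p,q=c1+s[0]*d1,c2+s[1]*d2;return (p+q)/2,np.linalg.norm(p-q)
def proj(f,p):
    V=np.asarray(f["view"]);c=V[:3,:3]@np.asarray(p)+V[:3,3];return f["fx"]*c[0]/c[2]+f["cx"],f["fy"]*c[1]/c[2]+f["cy"]
def pts(f):
    z=f["z_map"];v,u=np.mgrid[:400,:640];V=np.asarray(f["view"])
    c=np.stack([(u-f["cx"])/f["fx"]*z,(v-f["cy"])/f["fy"]*z,z],-1);return (c-V[:3,3])@V[:3,:3]
E
python3 - <<'E'
from h import *
f=dict(np.load('pics/top0.npz'));g=dict(np.load('pics/scene0.npz'))
a=f["frame"][...,::-1];b=g["frame"][...,::-1]
def crop(i,x,y,w,h,k):return cv2.resize(i[y:y+h,x:x+w],None,fx=k,fy=k,interpolation=cv2.INTER_CUBIC)
m=np.zeros((600,800,3),np.uint8)
m[:400,:400]=crop(a,205,130,100,133.33.__int__(),4)[:400,:400] # stand, x4, origin 205,130 (up to row 230)
m[:300,400:800]=crop(b,310,150,100,75,4)
m[400:600,0:200]=crop(a,327,226,25,25,8);m[400:600,200:400]=crop(a,410,238,25,25,8)
m[300:600,400:800]=crop(b,200,190,100,75,4)
cv2.imwrite('pics/c1.png',m)
P=pts(f);P2=pts(g)
for n,(u,v) in dict(A=(340,239),B=(422,250),tray=(390,175),pin=(257,203)).items():print(n,plane(f,u,v,.036).round(3),P[v-8:v+9:4,u-8:u+9:4,2].round(3).tolist())
E
```

```text
A [ 0.462 -0.064  0.036] [[-0.0, 0.001, -0.0, 0.001, -0.0], [-0.0, 0.035, 0.037, 0.036, -0.004], [-0.0, 0.034, -0.0, 0.037, -0.002], [-0.003, 0.034, 0.035, 0.036, 0.0], [-0.002, -0.001, -0.001, 0.001, 0.002]]
B [ 0.409 -0.271  0.036] [[0.003, -0.003, -0.002, -0.001, -0.0], [0.003, 0.037, 0.023, 0.036, -0.001], [0.018, 0.033, 0.0, 0.033, 0.005], [0.005, 0.035, 0.038, 0.038, -0.0], [0.001, -0.003, 0.001, 0.0, -0.003]]
tray [ 0.617 -0.22   0.036] [[0.006, 0.004, -0.0, 0.008, 0.008], [0.007, 0.006, 0.005, 0.002, 0.005], [0.003, 0.002, 0.005, 0.004, 0.005], [0.005, -0.001, 0.005, 0.003, 0.005], [0.002, 0.003, 0.004, 0.008, 0.006]]
pin [0.582 0.142 0.036] [[0.078, 0.079, 0.077, 0.074, 0.077], [0.073, 0.127, 0.113, 0.073, 0.076], [0.079, 0.118, 0.115, 0.077, 0.077], [0.081, 0.076, 0.081, 0.079, 0.078], [0.075, 0.078, 0.076, 0.074, 0.076]]
```

View pics/c1.png

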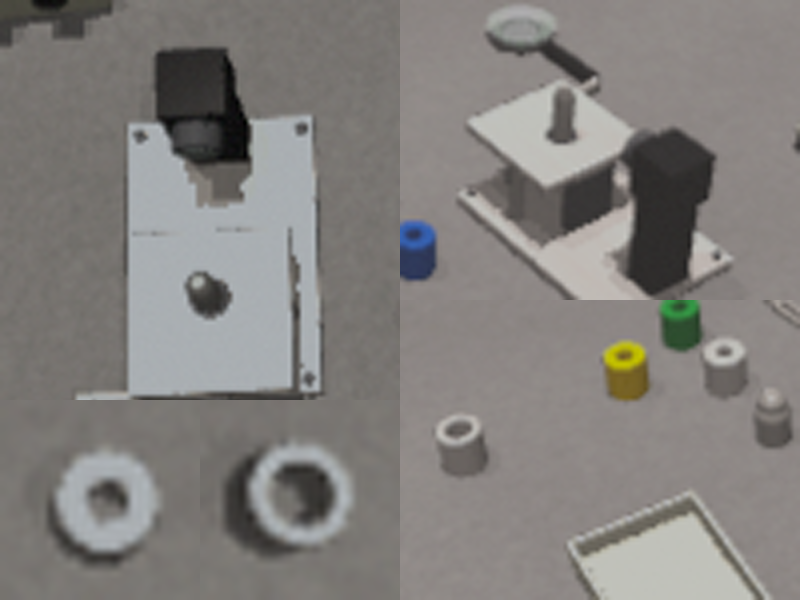

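Sleeve A, at (340,239) in the top view, has the narrow bore. Sleeve B, at (422,250), has the wide one. The pin is at about (257,203), and the lever's black handle is left of the table. Next I'll measure them from both views.

```bash
python3 - <<'E'
from h import *
f=dict(np.load('pics/top0.npz'));g=dict(np.load('pics/scene0.npz'))
P=pts(f);Q=pts(g)
# sleeves: top face from each view: points with z in band near estimate; ring centre by enclosing circle of points
for n,c in dict(A=(.462,-.064),B=(.409,-.271)).items():
    for nm,X,fr in(("top",P,f),("scene",Q,g)):
        m=(np.hypot(X[...,0]-c[0],X[...,1]-c[1])<.03)&(X[...,2]>.029)&(X[...,2]<.046)
        v,u=np.nonzero(m);(cu,cv),ax,an=cv2.fitEllipse(cv2.convexHull(np.c_[u,v].astype(np.float32)))
        print(n,nm,(round(cu,1),round(cv,1)),np.round(ax,1),'med z',np.median(X[m][:,2]).round(4),plane(fr,cu,cv,.036).round(4))
        if nm=="top":a=(cu,cv)
    print('  two-view',two(f,a,g,(cu,cv)))
def rect(m,X,l):
    m=cv2.morphologyEx(m.astype(np.uint8),cv2.MORPH_OPEN,np.ones((3,3)))
    n,L,s,_=cv2.connectedComponentsWithStats(m);k=1+s[1:,4].argmax();xy=X[L==k]
    r=cv2.minAreaRect((xy[:,:2]*1000).astype(np.float32));print(l,s[k,4],np.round(r[0],1),np.round(r[1],1),r[2],'z',np.median(xy[:,2]).round(4))
for nm,X in(("top",P),("scene",Q)):
    near=np.hypot(X[...,0]-.56,X[...,1]-.15)<.16
    rect(near&(abs(X[...,2]-.077)<.01),X,nm+' table')
    m=near&(X[...,2]>.088)&(X[...,2]<.13)&(np.hypot(X[...,0]-.565,X[...,1]-.145)<.035)
    print(nm,'pin',np.median(X[m],0).round(4),X[m].max(0).round(4),m.sum())
    fr=f if nm=="top" else g
    dark=(fr["frame"].max(-1)<60)&near&(X[...,2]>.02)&(X[...,0]<.53)
    rect(dark,X,nm+' handle')
    br=(fr["frame"].min(-1)>130)&(np.hypot(X[...,0]-.62,X[...,1]+.22)<.1)&(X[...,2]>-.005)
    rect(br,X,nm+' tray')
E
```

```text
A top (339.8, 238.4) [12.5 12.9] med z 0.0357 [ 0.4633 -0.064   0.036 ]
A scene (280.6, 203.1) [ 8.3 10.3] med z 0.0346 [ 0.4714 -0.0683  0.036 ]
  two-view (array([ 0.46422861, -0.06415952,  0.02912402]), np.float64(0.0007105695071653598))
B top (421.7, 249.3) [12.5 13.2] med z 0.0351 [ 0.4105 -0.27    0.036 ]
B scene (214.1, 222.4) [ 8.9 11.1] med z 0.0341 [ 0.4181 -0.2745  0.036 ]
  two-view (array([ 0.4108424 , -0.27191369,  0.02929459]), np.float64(0.00010181195129940265))
top table 1622 [562.  137.3] [103.9 106.2] 85.99993896484375 z 0.0764
top pin [0.5668 0.1349 0.1171] [0.5777 0.1453 0.127 ] 60
top handle 57 [491.  226.7] [ 5.7 46.6] 85.37934112548828 z 0.0623
top tray 1397 [ 619.9 -221.1] [ 95.6 123.2] 82.35934448242188 z 0.0041
scene table 618 [565.3 134.6] [105.9 109.3] 84.88154602050781 z 0.0764
scene pin [0.5778 0.1312 0.1088] [0.5812 0.1421 0.1249] 56
scene handle 32 [489.2 224.6] [ 8.4 54.8] 86.32836151123047 z 0.0616
scene tray 1021 [ 626.  -226.4] [ 96.6 130.6] 81.53611755371094 z 0.004
```

```bash
python3 - <<'E'
from h import *
f=dict(np.load('pics/top0.npz'));g=dict(np.load('pics/scene0.npz'))
print('pin tip 2view',two(f,(254.3,200),g,(351,172.5)),plane(f,254.3,200,.1245),'foot',plane(f,260,206,.0765))
def crop(i,x,y,w,h,k):return cv2.resize(i[y:y+h,x:x+w],None,fx=k,fy=k,interpolation=cv2.INTER_NEAREST)
m=np.zeros((600,800,3),np.uint8)
m[:400,:400]=crop(f["frame"][...,::-1],240,185,40,40,10)
m[:400,400:]=crop(g["frame"][...,::-1],330,160,40,40,10)
m[400:,:400]=crop(f["frame"][...,::-1],210,222,40,20,10)
m[400:,400:]=crop(f["frame"][...,::-1],210,242,40,20,10)
th=-.075;ex=np.array([np.cos(th),np.sin(th),0]);ey=np.array([-np.sin(th),np.cos(th),0])
for O in((.562,.137,0),):
    for p in((0,0,.0765),(0,0,.1245)):
        for fr,x0,y0,o in((f,240,185,0),(g,330,160,400)):
            u,v=proj(fr,np.array([O[0],O[1],p[2]]));cv2.circle(m,(int((u-x0+.5)*10)+o,int((v-y0+.5)*10)),4,(0,0,255),-1)
    for x in(-.062,-.128):
        p=np.array(O)+ex*x+ey*.0893+np.array([0,0,.056]);u,v=proj(f,p);print('handle',p,u,v)
        a,b=(u-210+.5)*10,(v-222+.5)*10+400
        if v>242:a,b=a+400,b-200
        cv2.circle(m,(int(a),int(b)),4,(0,0,255),-1)
cv2.imwrite('pics/c2.png',m)
E
```

```text
pin tip 2view (array([0.57256475, 0.13698564, 0.11752008]), np.float64(0.0010052797837819983)) [0.57065131 0.13559835 0.1245    ] foot [0.56445402 0.12924821 0.0765    ]
handle [0.50686552 0.2306946  0.056     ] 223.55288535973523 234.106752619685
handle [0.44105105 0.23563996 0.056     ] 223.38535872886894 260.19530357419853
```

View pics/c2.png

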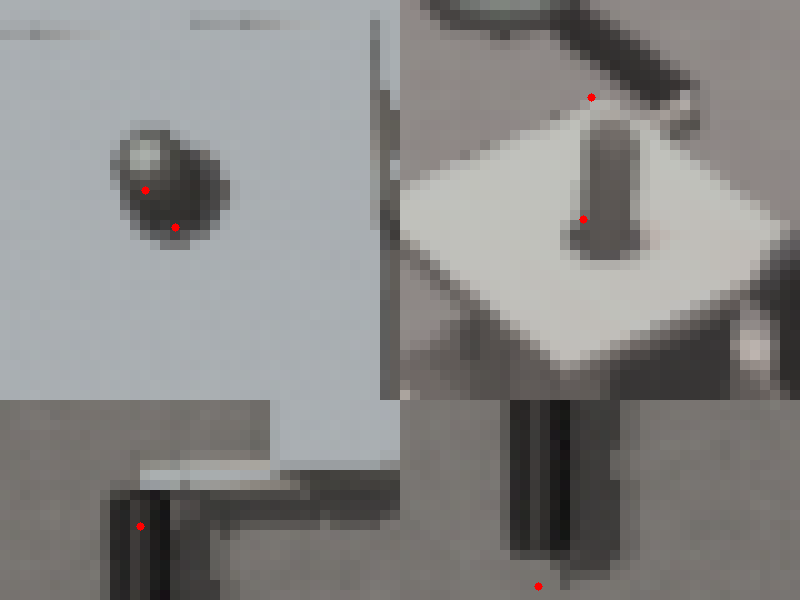

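The marker overlay shows the pin sits about 8 mm further along +x than the table centre. Its tip is at top (254.2,199.7), and the handle bar spans rows 231–257 at column 223.5. That gives pin ≈ (0.570,0.136) and grip ≈ (0.481,0.2325,0.056). I'll start towards the wide sleeve.

jog_arm(targets=[{"dx": 29,"dy": 27,"dz": 0,"rz": -0.03},{"dx": 58,"dy": 54,"rz": -0.06},{"dx": 87,"dy": 80,"rz": -0.09},{"dx": 116,"dy": 107,"rz": -0.12},{"dx": 145,"dy": 134,"rz": -0.15},{"dx": 174,"dy": 160,"rz": -0.18},{"dx": 203,"dy": 187,"rz": -0.204},{"dx": 232,"dy": 214,"rz": -0.204}])

```text
invalid input at $.targets[0]: expected keys dx, dy, dz, rx, ry, rz, gripper
```

```bash
cat > d.py <<'E'
import sys
from h import *
from station import arm
from scipy.spatial.transform import Rotation as Ro
def info(*tg):
    s=arm.get_state();R=Ro.from_euler('xyz',s["ee_rot"])
    print('t',round(s["t"],2),'pos',s["eef_pos"].round(4),'rpy',s["ee_rot"].round(4),'F',s["force"].round(1),'w',round(s["width"],4),'g',round(s["gripper_force"],1),'q',s["q"].round(2))
    for x,y,z,yaw in tg:
        d=R.inv().apply(np.array([x,y,z])-s["eef_pos"])*1000
        r=(R.inv()*Ro.from_euler('xyz',[np.pi,0,yaw])).as_rotvec();print('go',(x,y,z),d.round(1),r.round(3))
if __name__=="__main__":
    a=[float(v) for v in sys.argv[1:]];info(*[a[i:i+4] for i in range(0,len(a),4)])
E
python3 d.py .46 .2 .25 -.075 .4105 -.27 .2 -.075
```

```text
t 0.1 pos [0.1857 0.6485 0.2477] rpy [ 3.1401e+00 -2.0000e-04 -2.7890e-01] F [-0.3  0.1 -0.4] w 0.0878 g 0.0 q [ 1.58  0.36  0.01 -0.   -1.22 -0.29]
go (0.46, 0.2, 0.25) [387.2 355.7  -1.7] [ 0.002 -0.    -0.204]
go (0.4105, -0.27, 0.2) [469.  821.1  49. ] [ 0.002 -0.    -0.204]
```

jog_arm(targets=[{"dx": 29,"dy": 27,"dz": 0,"rx": 0,"ry": 0,"rz": -0.03,"gripper": 0.4},{"dx": 58,"dy": 54,"dz": 0,"rx": 0,"ry": 0,"rz": -0.06,"gripper": 0.4},{"dx": 87,"dy": 80,"dz": 0,"rx": 0,"ry": 0,"rz": -0.09,"gripper": 0.4},{"dx": 116,"dy": 107,"dz": 0,"rx": 0,"ry": 0,"rz": -0.12,"gripper": 0.4},{"dx": 145,"dy": 134,"dz": 0,"rx": 0,"ry": 0,"rz": -0.15,"gripper": 0.4},{"dx": 174,"dy": 160,"dz": 0,"rx": 0,"ry": 0,"rz": -0.18,"gripper": 0.4},{"dx": 203,"dy": 187,"dz": 0,"rx": 0,"ry": 0,"rz": -0.204,"gripper": 0.4},{"dx": 232,"dy": 214,"dz": 0,"rx": 0,"ry": 0,"rz": -0.204,"gripper": 0.4}], force=25)

```text
t: 0.77
eef_pos: [0.3504, 0.3774, 0.2484]
ee_rot: [3.141, 0.0, -0.073]
force: [0.3, 0.4, 0.2]
width: 0.053
gripper_force: 0.0
```

```bash
python3 d.py .46 .2 .25 -.075 .4105 -.27 .2 -.075
```

```text
t 0.77 pos [0.3504 0.3774 0.2484] rpy [ 3.1414e+00  1.0000e-04 -7.2900e-02] F [0.3 0.4 0.2] w 0.053 g 0.0 q [ 1.2   0.09 -0.34 -0.   -1.14  0.29]
go (0.46, 0.2, 0.25) [122.3 168.9  -1.6] [0.    0.    0.002]
go (0.4105, -0.27, 0.2) [107.1 641.3  48.5] [0.    0.    0.002]
```

jog_arm(targets=[{"dx": 24.5,"dy": 34,"dz": 0,"rx": 0,"ry": 0,"rz": 0,"gripper": 0.4},{"dx": 49,"dy": 68,"dz": 0,"rx": 0,"ry": 0,"rz": 0,"gripper": 0.4},{"dx": 73,"dy": 101,"dz": 0,"rx": 0,"ry": 0,"rz": 0,"gripper": 0.4},{"dx": 98,"dy": 135,"dz": 0,"rx": 0,"ry": 0,"rz": 0,"gripper": 0.4},{"dx": 122,"dy": 169,"dz": 0,"rx": 0,"ry": 0,"rz": 0,"gripper": 0.4},{"dx": 121,"dy": 209,"dz": 0,"rx": 0,"ry": 0,"rz": 0,"gripper": 0.4},{"dx": 120,"dy": 249,"dz": 0,"rx": 0,"ry": 0,"rz": 0,"gripper": 0.4},{"dx": 118,"dy": 289,"dz": 0,"rx": 0,"ry": 0,"rz": 0,"gripper": 0.4}])

```text
t: 1.43
eef_pos: [0.4455, 0.0803, 0.2481]
ee_rot: [3.141, 0.001, -0.075]
force: [1.0, -0.9, 0.7]
width: 0.0526
gripper_force: 0.0
```

jog_arm(targets=[{"dx": -1,"dy": 40,"dz": 10,"rx": 0,"ry": 0,"rz": 0,"gripper": 0.4},{"dx": -3,"dy": 80,"dz": 20,"rx": 0,"ry": 0,"rz": 0,"gripper": 0.4},{"dx": -4,"dy": 120,"dz": 30,"rx": 0,"ry": 0,"rz": 0,"gripper": 0.4},{"dx": -5,"dy": 160,"dz": 40,"rx": 0,"ry": 0,"rz": 0,"gripper": 0.4},{"dx": -7,"dy": 200,"dz": 50,"rx": 0,"ry": 0,"rz": 0,"gripper": 0.4},{"dx": -8,"dy": 240,"dz": 60,"rx": 0,"ry": 0,"rz": 0,"gripper": 0.4},{"dx": -10,"dy": 280,"dz": 70,"rx": 0,"ry": 0,"rz": 0,"gripper": 0.4},{"dx": -11,"dy": 320,"dz": 80,"rx": 0,"ry": 0,"rz": 0,"gripper": 0.4}])

```text
t: 2.1
eef_pos: [0.4102, -0.2378, 0.1682]
ee_rot: [-3.141, -0.0, -0.075]
force: [0.5, 1.1, 0.2]
width: 0.0527
gripper_force: 0.0
```

```bash
python3 d.py .4105 -.27 .1 -.075 .4105 -.27 .027 -.075
```

```text
t 2.1 pos [ 0.4102 -0.2378  0.1682] rpy [-3.1415e+00 -4.0000e-04 -7.4600e-02] F [0.5 1.1 0.2] w 0.0527 g 0.0 q [-0.11  0.1  -0.53 -0.   -0.94  1.61]
go (0.4105, -0.27, 0.1) [ 2.7 32.1 68.2] [-0. -0.  0.]
go (0.4105, -0.27, 0.027) [  2.6  32.1 141.2] [-0. -0.  0.]
```

jog_arm(targets=[{"dx": 2.6,"dy": 32,"dz": 30,"rx": 0,"ry": 0,"rz": 0,"gripper": 0.4},{"dx": 2.6,"dy": 32,"dz": 65,"rx": 0,"ry": 0,"rz": 0,"gripper": 0.4},{"dx": 2.6,"dy": 32,"dz": 95,"rx": 0,"ry": 0,"rz": 0,"gripper": 0.4},{"dx": 2.6,"dy": 32,"dz": 120,"rx": 0,"ry": 0,"rz": 0,"gripper": 0.4},{"dx": 2.6,"dy": 32,"dz": 135,"rx": 0,"ry": 0,"rz": 0,"gripper": 0.4},{"dx": 2.6,"dy": 32,"dz": 141,"rx": 0,"ry": 0,"rz": 0,"gripper": 0.4},{"dx": 2.6,"dy": 32,"dz": 141,"rx": 0,"ry": 0,"rz": 0,"gripper": 0.4},{"dx": 2.6,"dy": 32,"dz": 141,"rx": 0,"ry": 0,"rz": 0,"gripper": 0.4}])

```text
t: 2.77
eef_pos: [0.4116, -0.2681, 0.0279]
ee_rot: [3.141, 0.0, -0.074]
force: [0.4, 0.5, 1.2]
width: 0.0528
gripper_force: 0.0
```

jog_arm(targets=[{"dx": 0,"dy": 0,"dz": 0,"rx": 0,"ry": 0,"rz": 0,"gripper": 0.5},{"dx": 0,"dy": 0,"dz": 0,"rx": 0,"ry": 0,"rz": 0,"gripper": 0.6},{"dx": 0,"dy": 0,"dz": 0,"rx": 0,"ry": 0,"rz": 0,"gripper": 0.7},{"dx": 0,"dy": 0,"dz": 0,"rx": 0,"ry": 0,"rz": 0,"gripper": 0.8},{"dx": 0,"dy": 0,"dz": 0,"rx": 0,"ry": 0,"rz": 0,"gripper": 0.8},{"dx": 0,"dy": 0,"dz": 0,"rx": 0,"ry": 0,"rz": 0,"gripper": 0.8},{"dx": 0,"dy": 0,"dz": 0,"rx": 0,"ry": 0,"rz": 0,"gripper": 0.8},{"dx": 0,"dy": 0,"dz": 0,"rx": 0,"ry": 0,"rz": 0,"gripper": 0.8}], force=20)

```text
t: 3.43
eef_pos: [0.412, -0.2682, 0.0285]
ee_rot: [3.141, -0.002, -0.074]
force: [-0.8, 0.8, 7.8]
width: 0.0339
gripper_force: 20.0
```

jog_arm(targets=[{"dx": 0,"dy": 0,"dz": -10,"rx": 0,"ry": 0,"rz": 0,"gripper": 0.8},{"dx": 0,"dy": 0,"dz": -30,"rx": 0,"ry": 0,"rz": 0,"gripper": 0.8},{"dx": 0,"dy": 0,"dz": -60,"rx": 0,"ry": 0,"rz": 0,"gripper": 0.8},{"dx": 0,"dy": 0,"dz": -90,"rx": 0,"ry": 0,"rz": 0,"gripper": 0.8},{"dx": 0,"dy": 0,"dz": -120,"rx": 0,"ry": 0,"rz": 0,"gripper": 0.8},{"dx": 0,"dy": 0,"dz": -150,"rx": 0,"ry": 0,"rz": 0,"gripper": 0.8},{"dx": 0,"dy": 0,"dz": -180,"rx": 0,"ry": 0,"rz": 0,"gripper": 0.8},{"dx": 0,"dy": 0,"dz": -180,"rx": 0,"ry": 0,"rz": 0,"gripper": 0.8}])

```text
t: 4.1
eef_pos: [0.414, -0.2692, 0.2138]
ee_rot: [3.139, -0.01, -0.074]
force: [0.9, -0.9, 0.1]
width: 0.0341
gripper_force: 20.0
```

```bash
python3 - <<'E'
from d import *
info((.45,-.06,.207,-.075),(.57,.136,.2,-.075))
for n in("scene","top"):
    f=arm.grab_frame(n);np.savez(f"pics/{n}1.npz",**f)
E
```

```text
t 4.1 pos [ 0.414  -0.2692  0.2138] rpy [ 3.1389 -0.0095 -0.0738] F [ 0.9 -0.9  0.1] w 0.0341 g 20.0 q [-0.18  0.08 -0.44  0.   -1.04  1.67]
go (0.45, -0.06, 0.207) [  20.4 -211.3    6.5] [ 0.003 -0.01   0.001]
go (0.57, 0.136, 0.2) [ 125.6 -415.6   13.9] [ 0.003 -0.01   0.001]
```

jog_arm(targets=[{"dx": 4,"dy": -36,"dz": 0,"rx": 0,"ry": 0,"rz": 0,"gripper": 0.8},{"dx": 8,"dy": -72,"dz": 0,"rx": 0,"ry": 0,"rz": 0,"gripper": 0.8},{"dx": 11,"dy": -108,"dz": 0,"rx": 0,"ry": 0,"rz": 0,"gripper": 0.8},{"dx": 15,"dy": -144,"dz": 0,"rx": 0,"ry": 0,"rz": 0,"gripper": 0.8},{"dx": 20,"dy": -180,"dz": 0,"rx": 0,"ry": 0,"rz": 0,"gripper": 0.8},{"dx": 34,"dy": -213,"dz": 0,"rx": 0,"ry": 0,"rz": 0,"gripper": 0.8},{"dx": 48,"dy": -246,"dz": 0,"rx": 0,"ry": 0,"rz": 0,"gripper": 0.8},{"dx": 62,"dy": -279,"dz": 0,"rx": 0,"ry": 0,"rz": 0,"gripper": 0.8}])

```text
t: 4.87
eef_pos: [0.4934, 0.0072, 0.2064]
ee_rot: [3.141, 0.002, -0.075]
force: [1.4, -0.7, -0.4]
width: 0.034
gripper_force: 20.0
```

jog_arm(targets=[{"dx": 14,"dy": -33,"dz": 0,"rx": 0,"ry": 0,"rz": 0,"gripper": 0.8},{"dx": 28,"dy": -66,"dz": 0,"rx": 0,"ry": 0,"rz": 0,"gripper": 0.8},{"dx": 42,"dy": -95,"dz": 0,"rx": 0,"ry": 0,"rz": 0,"gripper": 0.8},{"dx": 54,"dy": -120,"dz": 0,"rx": 0,"ry": 0,"rz": 0,"gripper": 0.8},{"dx": 63,"dy": -136,"dz": 0,"rx": 0,"ry": 0,"rz": 0,"gripper": 0.8},{"dx": 63,"dy": -136,"dz": 0,"rx": 0,"ry": 0,"rz": 0,"gripper": 0.8},{"dx": 63,"dy": -136,"dz": 0,"rx": 0,"ry": 0,"rz": 0,"gripper": 0.8},{"dx": 63,"dy": -136,"dz": 0,"rx": 0,"ry": 0,"rz": 0,"gripper": 0.8}])

```text
t: 5.53
eef_pos: [0.566, 0.1359, 0.2061]
ee_rot: [3.14, 0.002, -0.075]
force: [0.2, -0.1, -0.4]
width: 0.034
gripper_force: 20.0
```

```bash
python3 - <<'E'
from d import *
info((.57,.136,.17,-.075),(.57,.136,.155,-.075))
F=[]
for n in("scene","top"):
    f=arm.grab_frame(n);np.savez(f"pics/{n}2.npz",**f);F.append(f)
m=np.zeros((600,800,3),np.uint8)
m[:,:400]=cv2.resize(F[0]["frame"][130:230,320:387,::-1],(400,600),interpolation=cv2.INTER_CUBIC)
m[:,400:]=cv2.resize(F[1]["frame"][150:250,225:292,::-1],(400,600),interpolation=cv2.INTER_CUBIC)
cv2.imwrite('pics/c3.png',m)
E
```

```text
t 5.53 pos [0.566  0.1359 0.2061] rpy [ 3.1402e+00  2.5000e-03 -7.4800e-02] F [ 0.2 -0.1 -0.4] w 0.034 g 20.0 q [ 0.57  0.24 -0.26 -0.   -1.08  0.92]
go (0.57, 0.136, 0.17) [ 4.1 -0.4 36.1] [0.001 0.002 0.   ]
go (0.57, 0.136, 0.155) [ 4.1 -0.5 51.1] [0.001 0.002 0.   ]
```

View pics/c3.png

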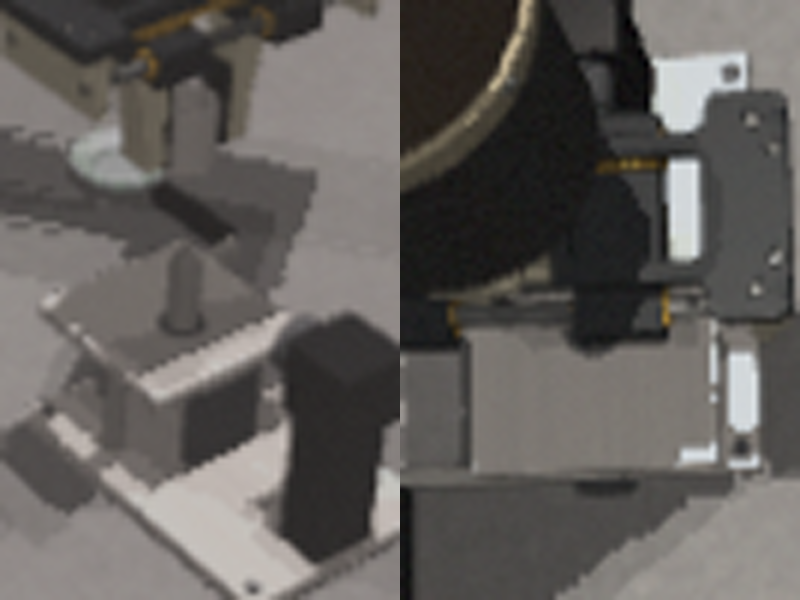

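The scene crop shows the sleeve held at column ≈352.5 and the pin below it at ≈350.7. The top view is blocked by the arm. I'll check lateral alignment in the scene view.

```bash
python3 - <<'E'
from h import *
g=dict(np.load('pics/scene2.npz'));f=dict(np.load('pics/top0.npz'))
print('pred pin z.1',proj(g,(.57,.136,.1)),'pred sleeve',proj(g,(.5645,.136,.195)))
im=g["frame"].astype(int);Q=pts(g)
for v in range(146,160,2):print(v,im[v,344:362].mean(-1).astype(int).tolist())
for v in range(172,182,3):print(v,im[v,342:360].mean(-1).astype(int).tolist())
print('tip',plane(f,254.2,199.7,.1245))
E
```

```text
pred pin z.1 (np.float64(349.7569732422881), np.float64(176.78977817662428)) pred sleeve (np.float64(350.1913736011963), np.float64(150.5894207396414))
146 [92, 94, 93, 92, 64, 84, 95, 94, 93, 89, 86, 91, 67, 43, 58, 87, 92, 105]
148 [91, 93, 93, 93, 71, 87, 91, 93, 96, 94, 92, 94, 77, 47, 70, 89, 92, 108]
150 [92, 93, 93, 78, 56, 86, 96, 96, 96, 95, 94, 90, 70, 45, 79, 91, 93, 120]
152 [94, 94, 92, 69, 60, 89, 96, 96, 96, 94, 93, 88, 60, 40, 80, 94, 101, 128]
154 [88, 92, 93, 79, 73, 91, 95, 95, 96, 94, 92, 88, 98, 112, 124, 129, 131, 133]
156 [88, 91, 94, 82, 77, 92, 97, 97, 95, 94, 92, 88, 82, 81, 82, 95, 100, 101]
158 [104, 106, 116, 90, 89, 96, 96, 96, 94, 96, 90, 83, 83, 82, 83, 82, 82, 84]
172 [77, 79, 85, 96, 104, 108, 103, 83, 79, 83, 89, 100, 101, 95, 86, 83, 79, 80]
175 [109, 109, 109, 109, 109, 108, 83, 75, 81, 82, 81, 83, 103, 108, 109, 105, 98, 78]
178 [109, 109, 110, 110, 109, 102, 81, 77, 80, 81, 79, 85, 104, 108, 109, 108, 108, 110]
181 [109, 108, 109, 109, 109, 94, 79, 78, 81, 81, 77, 84, 92, 93, 93, 94, 93, 93]
tip [0.57141907 0.13577582 0.1245    ]
```

jog_arm(targets=[{"dx": 3,"dy": -1,"dz": 15,"rx": 0,"ry": 0,"rz": 0,"gripper": 0.8},{"dx": 6.4,"dy": -1.6,"dz": 30,"rx": 0,"ry": 0,"rz": 0,"gripper": 0.8},{"dx": 6.4,"dy": -1.6,"dz": 42,"rx": 0,"ry": 0,"rz": 0,"gripper": 0.8},{"dx": 6.4,"dy": -1.6,"dz": 48,"rx": 0,"ry": 0,"rz": 0,"gripper": 0.8},{"dx": 6.4,"dy": -1.6,"dz": 52,"rx": 0,"ry": 0,"rz": 0,"gripper": 0.8},{"dx": 6.4,"dy": -1.6,"dz": 55,"rx": 0,"ry": 0,"rz": 0,"gripper": 0.8},{"dx": 6.4,"dy": -1.6,"dz": 57,"rx": 0,"ry": 0,"rz": 0,"gripper": 0.8},{"dx": 6.4,"dy": -1.6,"dz": 59,"rx": 0,"ry": 0,"rz": 0,"gripper": 0.8}])

```text
t: 6.3
eef_pos: [0.5738, 0.1376, 0.1491]
ee_rot: [-3.141, -0.001, -0.075]
force: [-0.1, -0.0, -0.7]
width: 0.034
gripper_force: 20.0
```

jog_arm(targets=[{"dx": 0,"dy": 0,"dz": 0.5,"rx": 0,"ry": 0,"rz": 0,"gripper": 0.8},{"dx": 0,"dy": 0,"dz": 1,"rx": 0,"ry": 0,"rz": 0,"gripper": 0.8},{"dx": 0,"dy": 0,"dz": 1.5,"rx": 0,"ry": 0,"rz": 0,"gripper": 0.8},{"dx": 0,"dy": 0,"dz": 2,"rx": 0,"ry": 0,"rz": 0,"gripper": 0.8},{"dx": 0,"dy": 0,"dz": 2.5,"rx": 0,"ry": 0,"rz": 0,"gripper": 0.8},{"dx": 0,"dy": 0,"dz": 3,"rx": 0,"ry": 0,"rz": 0,"gripper": 0.8},{"dx": 0,"dy": 0,"dz": 3,"rx": 0,"ry": 0,"rz": 0,"gripper": 0.8},{"dx": 0,"dy": 0,"dz": 3,"rx": 0,"ry": 0,"rz": 0,"gripper": 0.8}])

```text
t: 6.97
eef_pos: [0.5735, 0.1375, 0.1455]
ee_rot: [3.142, 0.0, -0.075]
force: [0.1, 0.8, 0.7]
width: 0.0333
gripper_force: 20.0
```

jog_arm(targets=[{"dx": 0,"dy": 0,"dz": 1,"rx": 0,"ry": 0,"rz": 0,"gripper": 0.8},{"dx": 0,"dy": 0,"dz": 2,"rx": 0,"ry": 0,"rz": 0,"gripper": 0.8},{"dx": 0,"dy": 0,"dz": 3,"rx": 0,"ry": 0,"rz": 0,"gripper": 0.8},{"dx": 0,"dy": 0,"dz": 3.5,"rx": 0,"ry": 0,"rz": 0,"gripper": 0.8},{"dx": 0,"dy": 0,"dz": 4,"rx": 0,"ry": 0,"rz": 0,"gripper": 0.8},{"dx": 0,"dy": 0,"dz": 4.5,"rx": 0,"ry": 0,"rz": 0,"gripper": 0.8},{"dx": 0,"dy": 0,"dz": 5,"rx": 0,"ry": 0,"rz": 0,"gripper": 0.8},{"dx": 0,"dy": 0,"dz": 5,"rx": 0,"ry": 0,"rz": 0,"gripper": 0.8}])

```text
t: 7.63
eef_pos: [0.5732, 0.1375, 0.1404]
ee_rot: [3.141, 0.001, -0.075]
force: [-0.8, -0.5, -0.2]
width: 0.0338
gripper_force: 20.0
```

```bash
python3 - <<'E'
from d import *
info()
f=arm.grab_frame("scene");np.savez(f"pics/scene3.npz",**f)
cv2.imwrite('pics/c4.png',cv2.resize(f["frame"][130:215,310:410,::-1],None,fx=6,fy=6,interpolation=cv2.INTER_CUBIC))
E
```

```text
t 7.63 pos [0.5732 0.1375 0.1404] rpy [ 3.1413e+00  5.0000e-04 -7.4900e-02] F [-0.8 -0.5 -0.2] w 0.0338 g 20.0 q [ 0.57  0.31 -0.32 -0.   -0.94  0.93]
```

View pics/c4.png

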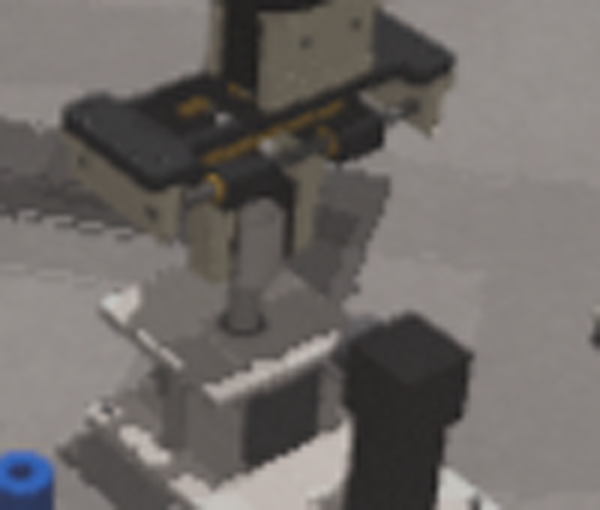

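The crop shows the sleeve (columns 236–284) over the pin (227–263), with the pin's tip inside the bore and no contact force. I'll nudge about 1 mm in -y and keep lowering.

jog_arm(targets=[{"dx": 0,"dy": 0.6,"dz": 0,"rx": 0,"ry": 0,"rz": 0,"gripper": 0.8},{"dx": 0,"dy": 1.2,"dz": 0,"rx": 0,"ry": 0,"rz": 0,"gripper": 0.8},{"dx": 0,"dy": 1.2,"dz": 1,"rx": 0,"ry": 0,"rz": 0,"gripper": 0.8},{"dx": 0,"dy": 1.2,"dz": 2,"rx": 0,"ry": 0,"rz": 0,"gripper": 0.8},{"dx": 0,"dy": 1.2,"dz": 3,"rx": 0,"ry": 0,"rz": 0,"gripper": 0.8},{"dx": 0,"dy": 1.2,"dz": 4,"rx": 0,"ry": 0,"rz": 0,"gripper": 0.8},{"dx": 0,"dy": 1.2,"dz": 5,"rx": 0,"ry": 0,"rz": 0,"gripper": 0.8},{"dx": 0,"dy": 1.2,"dz": 5,"rx": 0,"ry": 0,"rz": 0,"gripper": 0.8}])

```text
t: 8.35
eef_pos: [0.5733, 0.1365, 0.1353]
ee_rot: [-3.142, 0.0, -0.075]
force: [-3.3, 2.7, 0.4]
width: 0.034
gripper_force: 20.0
```

jog_arm(targets=[{"dx": -0.4,"dy": -0.3,"dz": 0,"rx": 0,"ry": 0,"rz": 0,"gripper": 0.8},{"dx": -0.9,"dy": -0.6,"dz": 0,"rx": 0,"ry": 0,"rz": 0,"gripper": 0.8},{"dx": -0.9,"dy": -0.6,"dz": 1,"rx": 0,"ry": 0,"rz": 0,"gripper": 0.8},{"dx": -0.9,"dy": -0.6,"dz": 2,"rx": 0,"ry": 0,"rz": 0,"gripper": 0.8},{"dx": -0.9,"dy": -0.6,"dz": 3.5,"rx": 0,"ry": 0,"rz": 0,"gripper": 0.8},{"dx": -0.9,"dy": -0.6,"dz": 5,"rx": 0,"ry": 0,"rz": 0,"gripper": 0.8},{"dx": -0.9,"dy": -0.6,"dz": 6,"rx": 0,"ry": 0,"rz": 0,"gripper": 0.8},{"dx": -0.9,"dy": -0.6,"dz": 6,"rx": 0,"ry": 0,"rz": 0,"gripper": 0.8}])

```text
t: 9.02
eef_pos: [0.5724, 0.1369, 0.1292]
ee_rot: [3.141, 0.0, -0.075]
force: [-0.2, 0.4, -1.7]
width: 0.0341
gripper_force: 20.0
```

jog_arm(targets=[{"dx": -0.2,"dy": 0,"dz": 2,"rx": 0,"ry": 0,"rz": 0,"gripper": 0.8},{"dx": -0.2,"dy": 0,"dz": 4,"rx": 0,"ry": 0,"rz": 0,"gripper": 0.8},{"dx": -0.2,"dy": 0,"dz": 6,"rx": 0,"ry": 0,"rz": 0,"gripper": 0.8},{"dx": -0.2,"dy": 0,"dz": 8,"rx": 0,"ry": 0,"rz": 0,"gripper": 0.8},{"dx": -0.2,"dy": 0,"dz": 10,"rx": 0,"ry": 0,"rz": 0,"gripper": 0.8},{"dx": -0.2,"dy": 0,"dz": 12,"rx": 0,"ry": 0,"rz": 0,"gripper": 0.8},{"dx": -0.2,"dy": 0,"dz": 13,"rx": 0,"ry": 0,"rz": 0,"gripper": 0.8},{"dx": -0.2,"dy": 0,"dz": 13,"rx": 0,"ry": 0,"rz": 0,"gripper": 0.8}])

```text
t: 9.68
eef_pos: [0.5722, 0.1369, 0.1162]
ee_rot: [3.141, 0.0, -0.075]
force: [0.1, -0.3, -0.9]
width: 0.0336
gripper_force: 20.0
```

jog_arm(targets=[{"dx": 0,"dy": 0,"dz": 2,"rx": 0,"ry": 0,"rz": 0,"gripper": 0.8},{"dx": 0,"dy": 0,"dz": 4,"rx": 0,"ry": 0,"rz": 0,"gripper": 0.8},{"dx": 0,"dy": 0,"dz": 6,"rx": 0,"ry": 0,"rz": 0,"gripper": 0.8},{"dx": 0,"dy": 0,"dz": 8,"rx": 0,"ry": 0,"rz": 0,"gripper": 0.8},{"dx": 0,"dy": 0,"dz": 9,"rx": 0,"ry": 0,"rz": 0,"gripper": 0.8},{"dx": 0,"dy": 0,"dz": 10,"rx": 0,"ry": 0,"rz": 0,"gripper": 0.8},{"dx": 0,"dy": 0,"dz": 10.5,"rx": 0,"ry": 0,"rz": 0,"gripper": 0.8},{"dx": 0,"dy": 0,"dz": 10.5,"rx": 0,"ry": 0,"rz": 0,"gripper": 0.8}])

```text
t: 10.35
eef_pos: [0.5723, 0.137, 0.106]
ee_rot: [3.141, 0.0, -0.075]
force: [-0.6, -0.3, -1.3]
width: 0.034
gripper_force: 20.0
```

Lower slowly to contact.

jog_arm(targets=[{"dx": 0,"dy": 0,"dz": 0.3,"rx": 0,"ry": 0,"rz": 0,"gripper": 0.8},{"dx": 0,"dy": 0,"dz": 0.6,"rx": 0,"ry": 0,"rz": 0,"gripper": 0.8},{"dx": 0,"dy": 0,"dz": 0.9,"rx": 0,"ry": 0,"rz": 0,"gripper": 0.8},{"dx": 0,"dy": 0,"dz": 1.2,"rx": 0,"ry": 0,"rz": 0,"gripper": 0.8},{"dx": 0,"dy": 0,"dz": 1.5,"rx": 0,"ry": 0,"rz": 0,"gripper": 0.8},{"dx": 0,"dy": 0,"dz": 1.5,"rx": 0,"ry": 0,"rz": 0,"gripper": 0.8},{"dx": 0,"dy": 0,"dz": 1.5,"rx": 0,"ry": 0,"rz": 0,"gripper": 0.8},{"dx": 0,"dy": 0,"dz": 1.5,"rx": 0,"ry": 0,"rz": 0,"gripper": 0.8}])

```text
t: 11.02
eef_pos: [0.5724, 0.1371, 0.1049]
ee_rot: [-3.141, -0.0, -0.075]
force: [-2.7, -0.3, 5.1]
width: 0.0342
gripper_force: 20.0
```

jog_arm(targets=[{"dx": 0,"dy": 0,"dz": 0,"rx": 0,"ry": 0,"rz": 0,"gripper": 0.6},{"dx": 0,"dy": 0,"dz": 0,"rx": 0,"ry": 0,"rz": 0,"gripper": 0.5},{"dx": 0,"dy": 0,"dz": 0,"rx": 0,"ry": 0,"rz": 0,"gripper": 0.4},{"dx": 0,"dy": 0,"dz": 0,"rx": 0,"ry": 0,"rz": 0,"gripper": 0.4},{"dx": 0,"dy": 0,"dz": 0,"rx": 0,"ry": 0,"rz": 0,"gripper": 0.4},{"dx": 0,"dy": 0,"dz": 0,"rx": 0,"ry": 0,"rz": 0,"gripper": 0.4},{"dx": 0,"dy": 0,"dz": -10,"rx": 0,"ry": 0,"rz": 0,"gripper": 0.4},{"dx": 0,"dy": 0,"dz": -25,"rx": 0,"ry": 0,"rz": 0,"gripper": 0.4}])

```text
t: 11.68
eef_pos: [0.5714, 0.1366, 0.1288]
ee_rot: [3.14, 0.003, -0.075]
force: [-0.2, -0.3, 0.5]
width: 0.0521
gripper_force: 0.0
```

jog_arm(targets=[{"dx": 0,"dy": 0,"dz": -25,"rx": 0,"ry": 0,"rz": 0,"gripper": 0.4},{"dx": 0,"dy": 0,"dz": -55,"rx": 0,"ry": 0,"rz": 0,"gripper": 0.4},{"dx": -20,"dy": 10,"dz": -75,"rx": 0,"ry": 0,"rz": 0,"gripper": 0.4},{"dx": -40,"dy": 40,"dz": -75,"rx": 0,"ry": 0,"rz": 0,"gripper": 0.4},{"dx": -60,"dy": 70,"dz": -75,"rx": 0,"ry": 0,"rz": 0,"gripper": 0.4},{"dx": -80,"dy": 100,"dz": -75,"rx": 0,"ry": 0,"rz": 0,"gripper": 0.4},{"dx": -95,"dy": 130,"dz": -75,"rx": 0,"ry": 0,"rz": 0,"gripper": 0.4},{"dx": -95,"dy": 165,"dz": -75,"rx": 0,"ry": 0,"rz": 0,"gripper": 0.4}])

```text
t: 12.35
eef_pos: [0.4627, -0.0212, 0.2057]
ee_rot: [-3.141, -0.001, -0.074]
force: [0.7, 0.1, -0.8]
width: 0.0525
gripper_force: 0.0
```

```bash
python3 - <<'E'
from d import *
info((.4633,-.064,.1,-.075),(.4633,-.064,.028,-.075))
F=[]
for n in("scene","top"):
    f=arm.grab_frame(n);np.savez(f"pics/{n}4.npz",**f);F.append(f)
m=np.zeros((600,800,3),np.uint8)
m[:,:400]=cv2.resize(F[0]["frame"][150:250,310:377,::-1],(400,600),interpolation=cv2.INTER_CUBIC)
m[:,400:]=cv2.resize(F[1]["frame"][150:300,225:325,::-1],(400,600),interpolation=cv2.INTER_CUBIC)
cv2.imwrite('pics/c5.png',m)
E
```

```text
t 12.35 pos [ 0.4627 -0.0212  0.2057] rpy [-3.1405e+00 -1.0000e-03 -7.3500e-02] F [ 0.7  0.1 -0.8] w 0.0525 g 0.0 q [ 0.38  0.04 -0.5  -0.   -1.03  1.12]
go (0.4633, -0.064, 0.1) [  3.7  42.8 105.7] [-0.001 -0.001  0.001]
go (0.4633, -0.064, 0.028) [  3.6  42.8 177.7] [-0.001 -0.001  0.001]
```

View pics/c5.png

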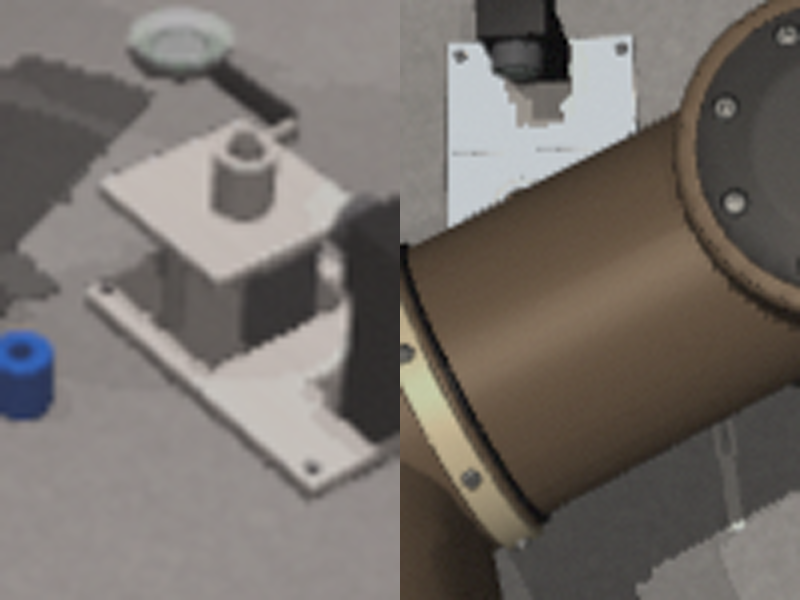

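The scene crop shows the sleeve seated flat on the table, at (243,175), with the pin tip in its bore. Now I'll pick up the misfit.

jog_arm(targets=[{"dx": 3,"dy": 35,"dz": 10,"rx": 0,"ry": 0,"rz": 0,"gripper": 0.4},{"dx": 3,"dy": 42.5,"dz": 45,"rx": 0,"ry": 0,"rz": 0,"gripper": 0.4},{"dx": 3,"dy": 42.5,"dz": 80,"rx": 0,"ry": 0,"rz": 0,"gripper": 0.4},{"dx": 3,"dy": 42.5,"dz": 115,"rx": 0,"ry": 0,"rz": 0,"gripper": 0.4},{"dx": 3,"dy": 42.5,"dz": 145,"rx": 0,"ry": 0,"rz": 0,"gripper": 0.4},{"dx": 3,"dy": 42.5,"dz": 165,"rx": 0,"ry": 0,"rz": 0,"gripper": 0.4},{"dx": 3,"dy": 42.5,"dz": 177,"rx": 0,"ry": 0,"rz": 0,"gripper": 0.4},{"dx": 3,"dy": 42.5,"dz": 177,"rx": 0,"ry": 0,"rz": 0,"gripper": 0.4}])

```text
t: 13.12
eef_pos: [0.4639, -0.0631, 0.0255]
ee_rot: [3.14, 0.004, -0.075]
force: [-0.6, 0.0, 0.3]
width: 0.0526
gripper_force: 0.0
```

jog_arm(targets=[{"dx": 0,"dy": 0,"dz": 0,"rx": 0,"ry": 0,"rz": 0,"gripper": 0.5},{"dx": 0,"dy": 0,"dz": 0,"rx": 0,"ry": 0,"rz": 0,"gripper": 0.6},{"dx": 0,"dy": 0,"dz": 0,"rx": 0,"ry": 0,"rz": 0,"gripper": 0.7},{"dx": 0,"dy": 0,"dz": 0,"rx": 0,"ry": 0,"rz": 0,"gripper": 0.8},{"dx": 0,"dy": 0,"dz": 0,"rx": 0,"ry": 0,"rz": 0,"gripper": 0.8},{"dx": 0,"dy": 0,"dz": 0,"rx": 0,"ry": 0,"rz": 0,"gripper": 0.8},{"dx": 0,"dy": 0,"dz": 0,"rx": 0,"ry": 0,"rz": 0,"gripper": 0.8},{"dx": 0,"dy": 0,"dz": 0,"rx": 0,"ry": 0,"rz": 0,"gripper": 0.8}], force=20)

```text
t: 13.78
eef_pos: [0.466, -0.0628, 0.0287]
ee_rot: [-3.141, -0.002, -0.074]
force: [-0.8, 1.2, 7.3]
width: 0.0325
gripper_force: 20.0
```

jog_arm(targets=[{"dx": 0,"dy": 0,"dz": -10,"rx": 0,"ry": 0,"rz": 0,"gripper": 0.8},{"dx": 0,"dy": 0,"dz": -30,"rx": 0,"ry": 0,"rz": 0,"gripper": 0.8},{"dx": 0,"dy": 0,"dz": -55,"rx": 0,"ry": 0,"rz": 0,"gripper": 0.8},{"dx": 0,"dy": 0,"dz": -80,"rx": 0,"ry": 0,"rz": 0,"gripper": 0.8},{"dx": 0,"dy": 0,"dz": -105,"rx": 0,"ry": 0,"rz": 0,"gripper": 0.8},{"dx": 0,"dy": 0,"dz": -120,"rx": 0,"ry": 0,"rz": 0,"gripper": 0.8},{"dx": 0,"dy": 0,"dz": -120,"rx": 0,"ry": 0,"rz": 0,"gripper": 0.8},{"dx": 0,"dy": 0,"dz": -120,"rx": 0,"ry": 0,"rz": 0,"gripper": 0.8}])

```text
t: 14.45
eef_pos: [0.4654, -0.0628, 0.1486]
ee_rot: [-3.14, -0.003, -0.075]
force: [-0.8, -0.4, -0.8]
width: 0.0329
gripper_force: 20.0
```

```bash
python3 d.py .619 -.2205 .148 -.138 .619 -.2205 .04 -.138
```

```text
t 14.45 pos [ 0.4654 -0.0628  0.1486] rpy [-3.1403e+00 -2.6000e-03 -7.5100e-02] F [-0.8 -0.4 -0.8] w 0.0329 g 20.0 q [ 0.29  0.11 -0.57 -0.   -0.89  1.21]
go (0.619, -0.2205, 0.148) [165.  145.7   0.8] [-0.001 -0.003  0.063]
go (0.619, -0.2205, 0.04) [164.7 145.8 108.8] [-0.001 -0.003  0.063]
```

jog_arm(targets=[{"dx": 21,"dy": 18,"dz": 0,"rx": 0,"ry": 0,"rz": 0.12,"gripper": 0.8},{"dx": 42,"dy": 37,"dz": 0,"rx": 0,"ry": 0,"rz": 0.24,"gripper": 0.8},{"dx": 63,"dy": 56,"dz": 0,"rx": 0,"ry": 0,"rz": 0.36,"gripper": 0.8},{"dx": 84,"dy": 74,"dz": 0,"rx": 0,"ry": 0,"rz": 0.48,"gripper": 0.8},{"dx": 105,"dy": 93,"dz": 0,"rx": 0,"ry": 0,"rz": 0.6,"gripper": 0.8},{"dx": 126,"dy": 111,"dz": 0,"rx": 0,"ry": 0,"rz": 0.72,"gripper": 0.8},{"dx": 147,"dy": 130,"dz": 0,"rx": 0,"ry": 0,"rz": 0.84,"gripper": 0.8},{"dx": 165,"dy": 146,"dz": 0,"rx": 0,"ry": 0,"rz": 0.96,"gripper": 0.8}])

```text
t: 15.12
eef_pos: [0.6189, -0.2222, 0.1455]
ee_rot: [3.139, 0.002, -1.041]
force: [2.0, -0.1, -0.0]
width: 0.033
gripper_force: 20.0
```

jog_arm(targets=[{"dx": 0,"dy": 0,"dz": 10,"rx": 0,"ry": 0,"rz": 0.12,"gripper": 0.8},{"dx": 0,"dy": 0,"dz": 20,"rx": 0,"ry": 0,"rz": 0.24,"gripper": 0.8},{"dx": 0,"dy": 0,"dz": 30,"rx": 0,"ry": 0,"rz": 0.36,"gripper": 0.8},{"dx": 0,"dy": 0,"dz": 40,"rx": 0,"ry": 0,"rz": 0.48,"gripper": 0.8},{"dx": 0,"dy": 0,"dz": 50,"rx": 0,"ry": 0,"rz": 0.6,"gripper": 0.8},{"dx": 0,"dy": 0,"dz": 55,"rx": 0,"ry": 0,"rz": 0.67,"gripper": 0.8},{"dx": 0,"dy": 0,"dz": 55,"rx": 0,"ry": 0,"rz": 0.67,"gripper": 0.8},{"dx": 0,"dy": 0,"dz": 55,"rx": 0,"ry": 0,"rz": 0.67,"gripper": 0.8}])

```text
t: 15.78
eef_pos: [0.6179, -0.2208, 0.091]
ee_rot: [3.139, -0.0, -1.702]
force: [0.3, -0.1, -0.9]
width: 0.033
gripper_force: 20.0
```

```bash
python3 d.py .619 -.2205 .04 -1.709
```

```text
t 15.78 pos [ 0.6179 -0.2208  0.091 ] rpy [ 3.1389e+00 -1.0000e-04 -1.7024e+00] F [ 0.3 -0.1 -0.9] w 0.033 g 20.0 q [-0.05  0.46 -0.22 -0.   -0.9  -0.08]
go (0.619, -0.2205, 0.04) [-0.5 -1.2 51. ] [ 0.003 -0.     0.007]
```

jog_arm(targets=[{"dx": 0,"dy": 0,"dz": 15,"rx": 0,"ry": 0,"rz": 0,"gripper": 0.8},{"dx": 0,"dy": 0,"dz": 30,"rx": 0,"ry": 0,"rz": 0,"gripper": 0.8},{"dx": 0,"dy": 0,"dz": 42,"rx": 0,"ry": 0,"rz": 0,"gripper": 0.8},{"dx": 0,"dy": 0,"dz": 50,"rx": 0,"ry": 0,"rz": 0,"gripper": 0.8},{"dx": 0,"dy": 0,"dz": 54,"rx": 0,"ry": 0,"rz": 0,"gripper": 0.8},{"dx": 0,"dy": 0,"dz": 55,"rx": 0,"ry": 0,"rz": 0,"gripper": 0.8},{"dx": 0,"dy": 0,"dz": 56,"rx": 0,"ry": 0,"rz": 0,"gripper": 0.8},{"dx": 0,"dy": 0,"dz": 56,"rx": 0,"ry": 0,"rz": 0,"gripper": 0.8}])

```text
t: 16.45
eef_pos: [0.6191, -0.221, 0.037]
ee_rot: [-3.141, -0.0, -1.704]
force: [0.4, -0.3, -1.2]
width: 0.0328
gripper_force: 20.0
```

jog_arm(targets=[{"dx": 0,"dy": 0,"dz": 0.4,"rx": 0,"ry": 0,"rz": 0,"gripper": 0.8},{"dx": 0,"dy": 0,"dz": 0.8,"rx": 0,"ry": 0,"rz": 0,"gripper": 0.8},{"dx": 0,"dy": 0,"dz": 1.2,"rx": 0,"ry": 0,"rz": 0,"gripper": 0.8},{"dx": 0,"dy": 0,"dz": 1.6,"rx": 0,"ry": 0,"rz": 0,"gripper": 0.8},{"dx": 0,"dy": 0,"dz": 2,"rx": 0,"ry": 0,"rz": 0,"gripper": 0.8},{"dx": 0,"dy": 0,"dz": 2.4,"rx": 0,"ry": 0,"rz": 0,"gripper": 0.8},{"dx": 0,"dy": 0,"dz": 2.4,"rx": 0,"ry": 0,"rz": 0,"gripper": 0.8},{"dx": 0,"dy": 0,"dz": 2.4,"rx": 0,"ry": 0,"rz": 0,"gripper": 0.8}])

```text
t: 17.12
eef_pos: [0.6187, -0.2209, 0.0341]
ee_rot: [3.142, -0.0, -1.705]
force: [-0.2, 0.0, -0.8]
width: 0.0331
gripper_force: 20.0
```

jog_arm(targets=[{"dx": 0,"dy": 0,"dz": 0.4,"rx": 0,"ry": 0,"rz": 0,"gripper": 0.8},{"dx": 0,"dy": 0,"dz": 0.8,"rx": 0,"ry": 0,"rz": 0,"gripper": 0.8},{"dx": 0,"dy": 0,"dz": 1.2,"rx": 0,"ry": 0,"rz": 0,"gripper": 0.8},{"dx": 0,"dy": 0,"dz": 1.6,"rx": 0,"ry": 0,"rz": 0,"gripper": 0.8},{"dx": 0,"dy": 0,"dz": 1.8,"rx": 0,"ry": 0,"rz": 0,"gripper": 0.8},{"dx": 0,"dy": 0,"dz": 1.8,"rx": 0,"ry": 0,"rz": 0,"gripper": 0.8},{"dx": 0,"dy": 0,"dz": 1.8,"rx": 0,"ry": 0,"rz": 0,"gripper": 0.8},{"dx": 0,"dy": 0,"dz": 1.8,"rx": 0,"ry": 0,"rz": 0,"gripper": 0.8}])

```text
t: 17.78
eef_pos: [0.6187, -0.2209, 0.0329]
ee_rot: [-3.141, -0.0, -1.705]
force: [-2.0, 1.1, 4.8]
width: 0.0332
gripper_force: 20.0
```

jog_arm(targets=[{"dx": 0,"dy": 0,"dz": 0,"rx": 0,"ry": 0,"rz": 0,"gripper": 0.6},{"dx": 0,"dy": 0,"dz": 0,"rx": 0,"ry": 0,"rz": 0,"gripper": 0.5},{"dx": 0,"dy": 0,"dz": 0,"rx": 0,"ry": 0,"rz": 0,"gripper": 0.4},{"dx": 0,"dy": 0,"dz": 0,"rx": 0,"ry": 0,"rz": 0,"gripper": 0.4},{"dx": 0,"dy": 0,"dz": 0,"rx": 0,"ry": 0,"rz": 0,"gripper": 0.4},{"dx": 0,"dy": 0,"dz": 0,"rx": 0,"ry": 0,"rz": 0,"gripper": 0.4},{"dx": 0,"dy": 0,"dz": -10,"rx": 0,"ry": 0,"rz": 0,"gripper": 0.4},{"dx": 0,"dy": 0,"dz": -30,"rx": 0,"ry": 0,"rz": 0,"gripper": 0.4}])

```text
t: 18.45
eef_pos: [0.617, -0.2207, 0.0606]
ee_rot: [3.137, 0.0, -1.705]
force: [-0.1, -0.4, 0.5]
width: 0.0525
gripper_force: 0.0
```

jog_arm(targets=[{"dx": 0,"dy": 0,"dz": -30,"rx": 0,"ry": 0,"rz": 0,"gripper": 0.4},{"dx": 0,"dy": 0,"dz": -65,"rx": 0,"ry": 0,"rz": -0.12,"gripper": 0.4},{"dx": 0,"dy": 0,"dz": -100,"rx": 0,"ry": 0,"rz": -0.24,"gripper": 0.4},{"dx": 0,"dy": 0,"dz": -130,"rx": 0,"ry": 0,"rz": -0.36,"gripper": 0.4},{"dx": 0,"dy": 0,"dz": -150,"rx": 0,"ry": 0,"rz": -0.48,"gripper": 0.4},{"dx": 0,"dy": 0,"dz": -150,"rx": 0,"ry": 0,"rz": -0.6,"gripper": 0.4},{"dx": 0,"dy": 0,"dz": -150,"rx": 0,"ry": 0,"rz": -0.72,"gripper": 0.4},{"dx": 0,"dy": 0,"dz": -150,"rx": 0,"ry": 0,"rz": -0.84,"gripper": 0.4}])

```text
t: 19.12
eef_pos: [0.6188, -0.2209, 0.2141]
ee_rot: [-3.14, -0.001, -0.859]
force: [-0.7, -1.3, 0.0]
width: 0.0525
gripper_force: 0.0
```

```bash
python3 d.py .47 0 .21 -.075 .478 .2325 .2 -.075
```

```text
t 19.12 pos [ 0.6188 -0.2209  0.2141] rpy [-3.1402e+00 -1.3000e-03 -8.5890e-01] F [-0.7 -1.3  0. ] w 0.0525 g 0.0 q [-0.05  0.35 -0.08 -0.   -1.14  0.76]
go (0.47, 0.0, 0.21) [-264.5  -31.7    3.8] [-0.001 -0.002 -0.784]
go (0.478, 0.2325, 0.2) [-435.3 -189.6   13.8] [-0.001 -0.002 -0.784]
```

jog_arm(targets=[{"dx": -33,"dy": -4,"dz": 0,"rx": 0,"ry": 0,"rz": -0.11,"gripper": 0.4},{"dx": -66,"dy": -8,"dz": 0,"rx": 0,"ry": 0,"rz": -0.22,"gripper": 0.4},{"dx": -99,"dy": -12,"dz": 0,"rx": 0,"ry": 0,"rz": -0.33,"gripper": 0.4},{"dx": -132,"dy": -16,"dz": 0,"rx": 0,"ry": 0,"rz": -0.44,"gripper": 0.4},{"dx": -165,"dy": -20,"dz": 0,"rx": 0,"ry": 0,"rz": -0.55,"gripper": 0.4},{"dx": -198,"dy": -24,"dz": 0,"rx": 0,"ry": 0,"rz": -0.66,"gripper": 0.4},{"dx": -231,"dy": -28,"dz": 0,"rx": 0,"ry": 0,"rz": -0.77,"gripper": 0.4},{"dx": -264,"dy": -32,"dz": 0,"rx": 0,"ry": 0,"rz": -0.784,"gripper": 0.4}])

```text
t: 19.78
eef_pos: [0.4708, 0.0017, 0.2132]
ee_rot: [-3.141, -0.001, -0.074]
force: [0.7, 1.1, 0.9]
width: 0.0528
gripper_force: 0.0
```

```bash
python3 - <<'E'
from d import *
info((.478,.2325,.15,-.075),(.478,.2325,.059,-.075))
F=[]
for n in("scene","top"):
    f=arm.grab_frame(n);np.savez(f"pics/{n}5.npz",**f);F.append(f)
m=np.zeros((600,800,3),np.uint8)
m[:,:400]=cv2.resize(F[0]["frame"][230:290,235:302,::-1],(400,600)[:2],interpolation=cv2.INTER_CUBIC)
m[:,400:]=cv2.resize(F[1]["frame"][140:290,190:290,::-1],(400,600),interpolation=cv2.INTER_CUBIC)
cv2.imwrite('pics/c6.png',m)
E
```

```text
t 19.78 pos [0.4708 0.0017 0.2132] rpy [-3.1412e+00 -1.1000e-03 -7.4200e-02] F [0.7 1.1 0.9] w 0.0528 g 0.0 q [ 0.42  0.05 -0.48  0.   -1.05  1.07]
go (0.478, 0.2325, 0.15) [ -10.  -230.7   63.3] [-0.    -0.001  0.001]
go (0.478, 0.2325, 0.059) [ -10.1 -230.7  154.3] [-0.    -0.001  0.001]
```

View pics/c6.png

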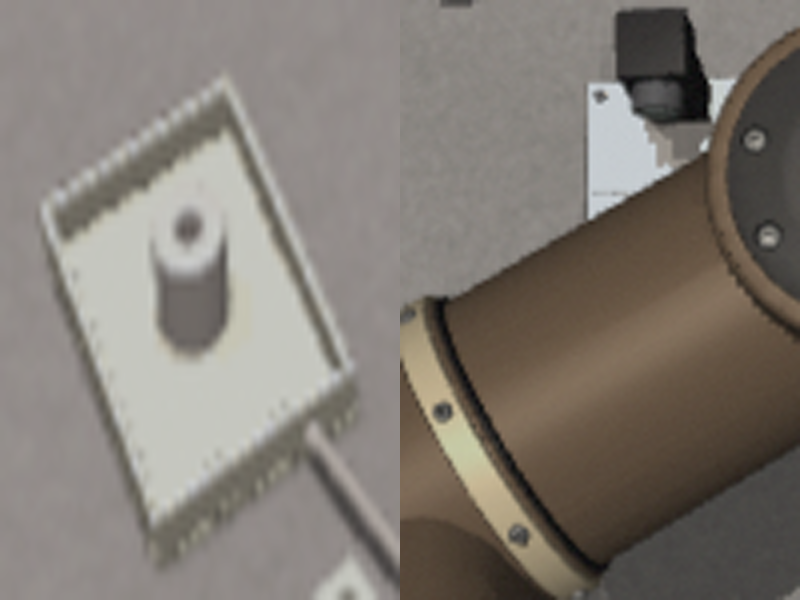

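The crops show the misfit standing upright in the tray at (190,270). The top view of the stand is blocked. Moving to the handle.

jog_arm(targets=[{"dx": -2,"dy": -38,"dz": 0,"rx": 0,"ry": 0,"rz": 0,"gripper": 0.4},{"dx": -3,"dy": -77,"dz": 5,"rx": 0,"ry": 0,"rz": 0,"gripper": 0.4},{"dx": -5,"dy": -115,"dz": 10,"rx": 0,"ry": 0,"rz": 0,"gripper": 0.4},{"dx": -7,"dy": -154,"dz": 15,"rx": 0,"ry": 0,"rz": 0,"gripper": 0.4},{"dx": -8,"dy": -192,"dz": 25,"rx": 0,"ry": 0,"rz": 0,"gripper": 0.4},{"dx": -10,"dy": -220,"dz": 45,"rx": 0,"ry": 0,"rz": 0,"gripper": 0.4},{"dx": -10,"dy": -231,"dz": 70,"rx": 0,"ry": 0,"rz": 0,"gripper": 0.4},{"dx": -10,"dy": -231,"dz": 90,"rx": 0,"ry": 0,"rz": 0,"gripper": 0.4}])

```text
t: 20.55
eef_pos: [0.481, 0.2344, 0.1217]
ee_rot: [-3.141, -0.001, -0.079]
force: [-0.1, 0.0, -1.1]
width: 0.0524
gripper_force: 0.0
```

```bash
python3 - <<'E'
from d import *
info((.478,.2325,.059,-.075))
F=[]
for n in("scene","top"):
    f=arm.grab_frame(n);np.savez(f"pics/{n}6.npz",**f);F.append(f)
m=np.zeros((600,800,3),np.uint8)
m[:,:400]=cv2.resize(F[0]["frame"][110:210,310:377,::-1],(400,600)[:2],interpolation=cv2.INTER_CUBIC)
m[:,400:]=cv2.resize(F[1]["frame"][170:290,190:270,::-1],(400,600),interpolation=cv2.INTER_CUBIC)
cv2.imwrite('pics/c7.png',m)
E
```

```text
t 20.55 pos [0.481  0.2344 0.1217] rpy [-3.1406e+00 -1.0000e-03 -7.8700e-02] F [-0.1  0.  -1.1] w 0.0524 g 0.0 q [ 0.82  0.25 -0.46  0.   -0.85  0.67]
go (0.478, 0.2325, 0.059) [-2.9  2.2 62.7] [-0.001 -0.001 -0.004]
```

View pics/c7.png

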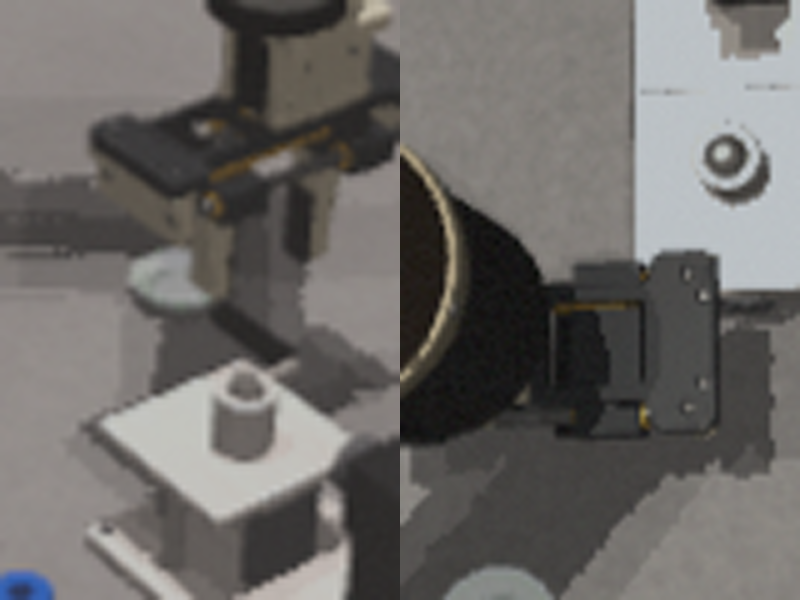

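The sleeve sits on the pin with its tip in the bore, and the open jaws are above the handle. Descending and pinching.

jog_arm(targets=[{"dx": -2,"dy": 2,"dz": 15,"rx": 0,"ry": 0,"rz": 0,"gripper": 0.4},{"dx": -2,"dy": 2,"dz": 30,"rx": 0,"ry": 0,"rz": 0,"gripper": 0.4},{"dx": -2,"dy": 2,"dz": 42,"rx": 0,"ry": 0,"rz": 0,"gripper": 0.4},{"dx": -2,"dy": 2,"dz": 52,"rx": 0,"ry": 0,"rz": 0,"gripper": 0.4},{"dx": -2,"dy": 2,"dz": 60,"rx": 0,"ry": 0,"rz": 0,"gripper": 0.4},{"dx": -2,"dy": 2,"dz": 63,"rx": 0,"ry": 0,"rz": 0,"gripper": 0.4},{"dx": -2,"dy": 2,"dz": 63,"rx": 0,"ry": 0,"rz": 0,"gripper": 0.4},{"dx": -2,"dy": 2,"dz": 63,"rx": 0,"ry": 0,"rz": 0,"gripper": 0.4}])

```text
t: 21.32
eef_pos: [0.4787, 0.2301, 0.0599]
ee_rot: [-3.141, -0.0, -0.081]
force: [-0.0, -0.2, 0.3]
width: 0.0528
gripper_force: 0.0
```

jog_arm(targets=[{"dx": 0,"dy": 0,"dz": 0,"rx": 0,"ry": 0,"rz": 0,"gripper": 0.6},{"dx": 0,"dy": 0,"dz": 0,"rx": 0,"ry": 0,"rz": 0,"gripper": 0.7},{"dx": 0,"dy": 0,"dz": 0,"rx": 0,"ry": 0,"rz": 0,"gripper": 0.8},{"dx": 0,"dy": 0,"dz": 0,"rx": 0,"ry": 0,"rz": 0,"gripper": 0.9},{"dx": 0,"dy": 0,"dz": 0,"rx": 0,"ry": 0,"rz": 0,"gripper": 0.95},{"dx": 0,"dy": 0,"dz": 0,"rx": 0,"ry": 0,"rz": 0,"gripper": 0.95},{"dx": 0,"dy": 0,"dz": 0,"rx": 0,"ry": 0,"rz": 0,"gripper": 0.95},{"dx": 0,"dy": 0,"dz": 0,"rx": 0,"ry": 0,"rz": 0,"gripper": 0.95}], force=25)

```text
t: 21.98
eef_pos: [0.4787, 0.2328, 0.0598]
ee_rot: [-3.137, -0.002, -0.08]
force: [-6.1, 11.8, 0.1]
width: 0.0154
gripper_force: 25.1
```

```bash
python3 d.py
```

```text
t 21.98 pos [0.4787 0.2328 0.0598] rpy [-3.1371e+00 -1.6000e-03 -8.0100e-02] F [-6.1 11.8  0.1] w 0.0154 g 25.1 q [ 0.82  0.33 -0.53 -0.   -0.7   0.67]
```

jog_arm(targets=[{"dx": 0,"dy": -2.5,"dz": 0,"rx": 0,"ry": 0,"rz": 0,"gripper": 0.95},{"dx": 0,"dy": -1.9,"dz": -7.1,"rx": 0,"ry": 0,"rz": 0,"gripper": 0.95},{"dx": 0,"dy": -1.1,"dz": -11.5,"rx": 0,"ry": 0,"rz": 0,"gripper": 0.95},{"dx": 0,"dy": 0.3,"dz": -15.8,"rx": 0,"ry": 0,"rz": 0,"gripper": 0.95},{"dx": 0,"dy": 1.8,"dz": -20,"rx": 0,"ry": 0,"rz": 0,"gripper": 0.95},{"dx": 0,"dy": 3.4,"dz": -24.2,"rx": 0,"ry": 0,"rz": 0,"gripper": 0.95},{"dx": 0,"dy": 3.4,"dz": -24.2,"rx": 0,"ry": 0,"rz": 0,"gripper": 0.95},{"dx": 0,"dy": 3.4,"dz": -24.2,"rx": 0,"ry": 0,"rz": 0,"gripper": 0.95}])

```text
t: 22.65
eef_pos: [0.4782, 0.2271, 0.0844]
ee_rot: [-3.14, -0.001, -0.081]
force: [-2.6, 5.5, 1.0]
width: 0.0149
gripper_force: 25.0
```

```bash
python3 d.py
```

```text
t 22.65 pos [0.4782 0.2271 0.0844] rpy [-3.1398e+00 -9.0000e-04 -8.1000e-02] F [-2.6  5.5  1. ] w 0.0149 g 25.0 q [ 0.81  0.29 -0.52 -0.   -0.76  0.68]
```

jog_arm(targets=[{"dx": 0,"dy": 2.9,"dz": -8.1,"rx": 0,"ry": 0,"rz": 0,"gripper": 0.95},{"dx": 0,"dy": 7.6,"dz": -15.8,"rx": 0,"ry": 0,"rz": 0,"gripper": 0.95},{"dx": 0,"dy": 13.1,"dz": -23,"rx": 0,"ry": 0,"rz": 0,"gripper": 0.95},{"dx": 0,"dy": 19.2,"dz": -29.6,"rx": 0,"ry": 0,"rz": 0,"gripper": 0.95},{"dx": 0,"dy": 26,"dz": -35.5,"rx": 0,"ry": 0,"rz": 0,"gripper": 0.95},{"dx": 0,"dy": 33.3,"dz": -40.7,"rx": 0,"ry": 0,"rz": 0,"gripper": 0.95},{"dx": 0,"dy": 33.3,"dz": -40.7,"rx": 0,"ry": 0,"rz": 0,"gripper": 0.95},{"dx": 0,"dy": 33.3,"dz": -40.7,"rx": 0,"ry": 0,"rz": 0,"gripper": 0.95}])

```text
t: 23.32
eef_pos: [0.4764, 0.1964, 0.1271]
ee_rot: [-3.135, -0.004, -0.08]
force: [-10.8, 14.7, 14.2]
width: 0.0156
gripper_force: 25.0
```

```bash
python3 d.py
```

```text
t 23.32 pos [0.4764 0.1964 0.1271] rpy [-3.1348 -0.0038 -0.0803] F [-10.8  14.7  14.2] w 0.0156 g 25.0 q [ 0.77  0.21 -0.5  -0.   -0.85  0.72]
```

jog_arm(targets=[{"dx": -0.5,"dy": -2.7,"dz": -2.6,"rx": 0,"ry": 0,"rz": 0,"gripper": 0.95},{"dx": -1,"dy": 5.6,"dz": -8,"rx": 0,"ry": 0,"rz": 0,"gripper": 0.95},{"dx": -1,"dy": 13.6,"dz": -12,"rx": 0,"ry": 0,"rz": 0,"gripper": 0.95},{"dx": -1,"dy": 22,"dz": -15.3,"rx": 0,"ry": 0,"rz": 0,"gripper": 0.95},{"dx": -1,"dy": 30.7,"dz": -17.7,"rx": 0,"ry": 0,"rz": 0,"gripper": 0.95},{"dx": -1,"dy": 39.6,"dz": -19.2,"rx": 0,"ry": 0,"rz": 0,"gripper": 0.95},{"dx": -1,"dy": 39.6,"dz": -19.2,"rx": 0,"ry": 0,"rz": 0,"gripper": 0.95},{"dx": -1,"dy": 39.6,"dz": -19.2,"rx": 0,"ry": 0,"rz": 0,"gripper": 0.95}])

```text
t: 23.98
eef_pos: [0.4733, 0.1552, 0.1461]
ee_rot: [-3.138, -0.005, -0.08]
force: [-0.4, 4.6, 11.0]
width: 0.0149
gripper_force: 25.0
```

```bash
cat > k.py <<'E'
from d import *
s=arm.get_state();d=s["eef_pos"]-[.571,.1365,0];c,n=np.cos(-.075),np.sin(-.075)
R=np.array([[c,n],[-n,c]]);print('local',(R@d[:2]).round(4),s["eef_pos"].round(4),'Flocal',(R@s["force"][:2]).round(1),s["force"].round(1),s["width"],s["t"],s["ee_rot"].round(3))
E
python3 k.py
```

```text
local [-0.0989  0.0114] [0.4733 0.1552 0.1461] Flocal [-0.8  4.6] [-0.4  4.6 11. ] 0.014940826459933792 23.9833 [-3.138 -0.005 -0.08 ]
```

jog_arm(targets=[{"dx": 0,"dy": 3,"dz": -2,"rx": 0,"ry": 0,"rz": 0,"gripper": 0.95},{"dx": 0,"dy": 6,"dz": -2.3,"rx": 0,"ry": 0,"rz": 0,"gripper": 0.95},{"dx": 0,"dy": 9,"dz": -2.7,"rx": 0,"ry": 0,"rz": 0,"gripper": 0.95},{"dx": 0,"dy": 12,"dz": -3,"rx": 0,"ry": 0,"rz": 0,"gripper": 0.95},{"dx": 0,"dy": 12,"dz": -3,"rx": 0,"ry": 0,"rz": 0,"gripper": 0.95},{"dx": 0,"dy": 12,"dz": -3,"rx": 0,"ry": 0,"rz": 0,"gripper": 0.95},{"dx": 0,"dy": 12,"dz": -3,"rx": 0,"ry": 0,"rz": 0,"gripper": 0.95},{"dx": 0,"dy": 12,"dz": -3,"rx": 0,"ry": 0,"rz": 0,"gripper": 0.95}])

```text
t: 24.65
eef_pos: [0.4724, 0.1434, 0.148]
ee_rot: [-3.138, -0.005, -0.08]
force: [5.1, 5.2, 0.7]
width: 0.0149
gripper_force: 25.0
```

```bash
python3 k.py; python3 - <<'E'
from d import *
F=[]
for n in("scene","top"):
    f=arm.grab_frame(n);np.savez(f"pics/{n}7.npz",**f);F.append(f)
m=np.zeros((600,800,3),np.uint8)
m[:,:400]=cv2.resize(F[0]["frame"][110:210,310:377,::-1],(400,600)[:2],interpolation=cv2.INTER_CUBIC)
m[:,400:]=cv2.resize(F[1]["frame"][170:260,220:280,::-1],(400,600),interpolation=cv2.INTER_CUBIC)
cv2.imwrite('pics/c8.png',m)
X=pts(F[0]);Y=pts(F[1])
for Q in(X,Y):
    k=(abs(Q[...,0]-.56)<.04)&(abs(Q[...,1]-.137)<.04)&(Q[...,2]>.07)&(Q[...,2]<.1);print('table z',k.sum(),np.median(Q[k][:,2]) if k.any() else None)
E
```

```text
local [-0.0988 -0.0005] [0.4724 0.1434 0.148 ] Flocal [4.7 5.5] [5.1 5.2 0.7] 0.014888979759296586 24.65 [-3.138 -0.005 -0.08 ]
table z 269 0.08712081821287658
table z 433 0.08703305298383014
```

View pics/c8.png

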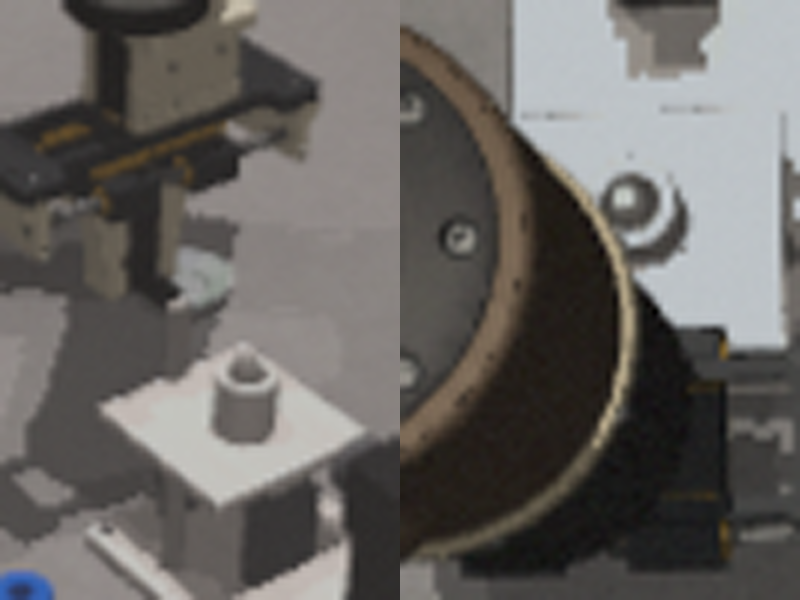

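The table now reads 0.087 m, the highest lift. The sleeve is seated at crop (245,400) and the lever stands upright under the jaws. The 5.5 N side load matches what the task gives for the top. Handing in.

```bash
python3 k.py; python3 -c "
from station import arm
print(arm.job_done())"
```

```text
local [-0.0989 -0.0005] [0.4724 0.1434 0.148 ] Flocal [3.7 4.9] [4.1 4.6 1.1] 0.015211447464000827 24.75 [-3.138 -0.005 -0.08 ]
the job is handed in; nothing more can be done
None
```

I handed the job in at 24.75 s: the wide sleeve is seated on the gauge pin, the misfit stands in the reject tray, and the arm is holding the lever upright with the table measured at 0.087 m, its highest point.

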